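# Drop a used spark plug through the sprung flap of the scrap box

## Task

A used spark plug lies on the loading tray of the blue scrap box. With one finger push the box's self-closing flap open, and while that finger holds it open push the plug over the tray's edge with the other finger so that it drops inside; then draw back and let the flap spring shut. Only push: do not pinch or lift the plug or force the flap with it, and leave the other things on the bench where they are.

Things in the scene. Friction and masses are not known exactly. Their poses are not given: they have to be found in the camera images.
- scrap_box: blue sheet-steel scrap drop box fixed to the bench, 248x212x135 mm (x, y, z). Origin on the bench under the box, which spans x -120 (front, facing the robot) to +128 mm (back); y to its left, z up. In front a level loading tray with black rubber liner, behind it the mouth (75 mm deep in x) closed by the flap, then a flat roof 45 mm above the tray. Hollow below tray and mouth; floor 8 mm above the bench
- tray_edge (a point): middle of the tray's far edge, on its top: box frame [15, 0, 90] mm, axes as the box's (+x into the mouth). The tray is 90 mm above the bench and runs from 131 mm in front of this edge up to it, 204 mm wide inside (y -102 to +102). Rolled lips: 7 mm above the tray along its front, 12 mm along both sides; beside the mouth the sides slope on up to 50 mm above the tray at the hinge
- flap (a joint): angle (rad) of the sprung steel flap with a yellow stripe: 0 shut, 1.0 fully open. A downward finger just above tray height that moves on in +x past the tray edge, or presses down on it, swings it in and down: 1 to 2 N to begin, 3 to 5 N well open; let go, it springs shut. A fingertip's leading side 40 mm past the tray edge, 4 mm above tray height, gives about 0.3 rad; 60 mm about 0.7
- flap_edge (a point): middle of the flap's free lower edge; flap shut, it is 2 mm behind the tray edge, level with the tray. The flap is 198 mm wide and 83 mm long; shut, it slopes up by 0.50 rad away from the robot to its hinge, which runs along the box's y at box x = 90, z = 130 mm (40 mm above the tray)
- used_plug_center (a point): middle of the used spark plug on the tray (white insulator, grey hex): 67 mm long along its y axis, 21 mm across, 50 g, centre of mass 6 mm towards +y (hex end). It lies within 0.4 rad of parallel to the tray edge, 40 to 60 mm in front of it, within 45 mm of the centre line, middle 10 mm above the tray. It rolls; a fingertip above its middle jams it; its weight does not open the flap
- filter_box: orange oil-filter carton on the bench beside the box, 70x70x85 mm, origin under its middle; leave it alone
- ratchet: ratchet with black grip on the bench beside the box, 215 mm long along its y, 35 wide, 29 high, origin under its middle; leave it alone
- tape: roll of masking tape on the bench at the right front, 84 mm across, 30 high, origin under its middle; leave it alone
- spare_plug: a second spark plug lying on the bench at the left front, 67x20x18 mm, origin under its middle; leave it alone
There are look-alikes about, which are no part of the job. Leave any orange look-alike of the part that bears used_plug_center alone.

How it is judged:
By the outcome, as a careful person would: the job done as asked, in the order asked, and still so for the second after the job is handed in, with the robot touching nothing.
It also fails if it takes over 42 s, if anything falls off the work surface, if the arm or the gripper's body presses on something with over 40 N, if the wrist force passes 120 N, or if a joint passes its speed limit or range.

## Robot

A 6-joint arm with a two-finger parallel gripper is mounted at the origin on a cart in front of the work surface, level with it; the furniture and walls round the work are solid. World frame = base frame: x ahead of the robot, y to its left, z up, the work surface at z = 0. Lengths are in m, angles in rad, forces in N, time in s.
With the tool pointing down it reaches from about 0.275 to 0.975 m from the base axis. Payload 8.4 kg.
Tool frame: the origin (TCP) lies at the very end of the fingers, on their centre line; the grasp point (between the pads) lies 19 mm behind it (manip.grip_point_offset is the z of the grasp point in the tool frame, in m); z points along the fingers, y is the line along which they close (so a half turn about z gives the same grasp; the last joint's range is limited). The gripper opens to 92 mm and grips with 3 to 60 N. Pads are 20 mm wide; open, the fingers measure 128 mm over their backs; the gripper's body (75 mm by 189 mm) begins 69 mm behind the grasp point.
Start: joints at [1.282, 0.353, 1.633, -0, 1.155, -0.002], TCP at [0.177, 0.599, 0.215] pointing down, gripper open.
Joint ranges: [-2.63, 2.63], [-0.92, 2.1], [0.06, 2.66], [-1.3, 4.44], [0, 2.69], [-3.02, 3.02]. Speed limits (rad/s): [2.22, 2.22, 2.79, 3.14, 3.14, 3.14].

## Interface

Orientations are given as [roll, pitch, yaw] about the fixed x, y, z axes, in that order (R = Rz(yaw) Ry(pitch) Rx(roll)).
In Python, from workcell import manip gives the robot as it stands. The module is installed in compiled form; this text tells all that it offers.
- The arm moves only by the tool step_arm, never from a script. Its argument "motion" is a list of rows, each a list of 7 numbers: the shift along the tool's x, y, z in mm, then the turn, a rotation vector about the tool's x, y, z in degrees, then the finger opening in mm, from 0 to 91.9. In form: [[tx, ty, tz, wx, wy, wz, claw], ...]. A call has 1 to 20 rows; each row shifts and turns the commanded pose from where the row before left it, along the tool's axes as they then stand; what a row does not reach is not made up. A row lasts 1/8 s, in which the tool goes at most 62.5 mm and 10.7 degrees, less where a joint would pass 70% of its speed; a pose out of reach is approached as far as the arm can. A call is refused whole if a number of a shift passes 62.5 or a number of a turn 10.7, either way. A call with a gripper value outside its range is refused whole. The fingers move at their own pace and stop on an object; "force" is the grip in N (left out, the last holds). Time passes only in rows, so rows that do not move let the fingers close. It gives the time, the measured TCP pose, the force, the opening and the grip force at its end, in the units of the state.
- manip.read_state(): the state, without advancing time (a new reading comes with each control period).
- manip.read_camera(name): name is "scene" or "top" or "wrist"; returns a dict with "pixels" (480x640x3 uint8, red, green, blue), "mtx" (3x3 intrinsics, pixels), "origin" and "attitude" of the camera in the world; the wrist camera has in their place "mount" (4x4, takes a point from camera to tool coordinates, whose origin is the TCP and whose axes are the flange's). Camera axes: x right, y up, looking along -z (the intrinsics and any distortion apply to the point x, -y, -z); pixel columns grow to the right and rows downward; lengths in m; the calibration is good to about 2 mm. A picture is of the moment at which its call begins: read the wrist's pose just before it. There is no depth.
- manip.job_done(): hands the job in; it is judged then, once.
The state is a dict: "time_s": time; "joints": joint angles; "joint_vel": joint speeds; "tau": joint torques, N m; "tcp_pos": TCP position; "tool_rot": TCP orientation; "force": force on the tool from outside, world axes, zero at the start; "ft_torque": the same for the moment, N m; "width": finger opening in m; "gripper_force": force on a finger pad.
Only numpy, scipy, OpenCV 4.12 (cv2) and the standard library are available. Lean on these libraries where they do the work, as an engineer would, in place of code of your own. Each camera call takes 0.05 s, during which the arm holds its last target. There are 200 camera calls.

## Working session

There is one attempt and no reset: what is moved stays moved. The work goes in short steps, Python scripts to look and compute and a tool call to move; the robot and the scene stay as the last step left them, time stands still between calls to the robot, and variables do not carry over. Pictures are saved under pics/ and viewed, at most 10 in all, crops included, and the job is handed in when it is done.

Besides the shell and the picture viewer there is one more tool, called after "Request:" by a JSON object that holds its "fn" and its "kwargs". step_arm: Moves the arm, as the interface text tells. Its arguments: {"type":"object","properties":{"motion":{"type":"array"},"force":{"type":"number"}},"required":["motion"]}

```bash
mkdir -p pics; cat > h.py <<'E'
import numpy as np, cv2
from workcell import manip
def snap(n,f):
    s=manip.read_state(); c=manip.read_camera(n); cv2.imwrite(f'pics/{f}.png',c['pixels'][:,:,::-1]); 
    np.savez(f'pics/{f}.npz',**{k:np.array(v) for k,v in c.items() if v is not None and k!='pixels'},tcp=s['tcp_pos'],rot=s['tool_rot']); return c
E
python3 - <<'E'
from h import *
for n in('scene','top'):
    c=snap(n,n+'0'); print({k:v for k,v in c.items() if k!='pixels'})
print(manip.read_state(), manip.grip_point_offset)
E
```

```text
{'mtx': array([[470.87617374,   0.        , 321.4224334 ],
       [  0.        , 470.87617374, 240.21422231],
       [  0.        ,   0.        ,   1.        ]]), 'origin': array([-0.08072184, -0.97790559,  0.64917347]), 'attitude': array([ 1.1001462 ,  0.00676364, -0.59510761])}
{'mtx': array([[448.48711696,   0.        , 321.9092474 ],
       [  0.        , 448.48711696, 237.71530931],
       [  0.        ,   0.        ,   1.        ]]), 'origin': array([ 0.41398175, -0.12240493,  1.08591478]), 'attitude': array([ 0.11850619,  0.03614394, -1.56291153])}
{'time_s': 0.1, 'joints': array([ 1.28158891e+00,  3.53569633e-01,  1.63400514e+00, -1.16362826e-05,
        1.15520551e+00, -2.41446665e-03]), 'joint_vel': array([-0.00110619, -0.00145601, -0.00078806,  0.0010329 , -0.00039174,
       -0.00122895]), 'tau': array([-1.39626641e-04, -5.94909132e+01, -3.34930694e+01,  6.99407235e-02,
        1.83183228e-02,  6.89390774e-06]), 'tcp_pos': array([0.17669221, 0.59907013, 0.21396792]), 'tool_rot': array([-3.14040500e+00,  7.77267704e-06,  2.85480441e+00]), 'force': array([-0.68214096,  0.33556912,  1.03166546]), 'ft_torque': array([ 0.01432598,  0.01392081, -0.00780308]), 'gripper_force': 0.0, 'width': 0.09159518020856947} -0.0187
```

View pics/top0.png

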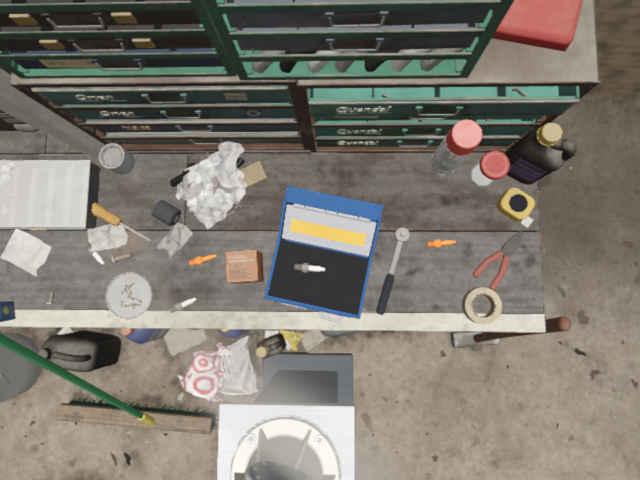

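View pics/scene0.png

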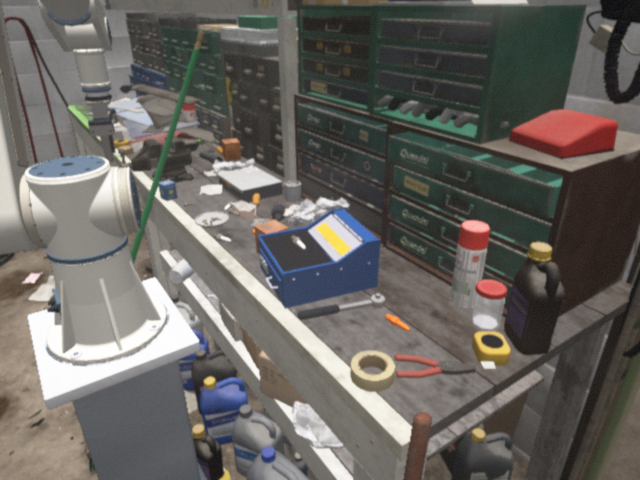

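The top view shows the blue box at about (325,252) and the used plug on its black tray at (310,268). Things that could be mistaken for it are the white spare plug at (184,304) and the orange look-alikes at (203,260) and (441,243). I choose (310,268) because it is white and grey and lies on the tray, and I'll check it in a crop.

```bash
python3 - <<'E'
import cv2
i=cv2.imread('pics/top0.png')[180:325,255:395]
cv2.imwrite('pics/crop0.png',cv2.resize(i,None,fx=4,fy=4,interpolation=cv2.INTER_CUBIC))
E
```

```text
(no output)
```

View pics/crop0.png

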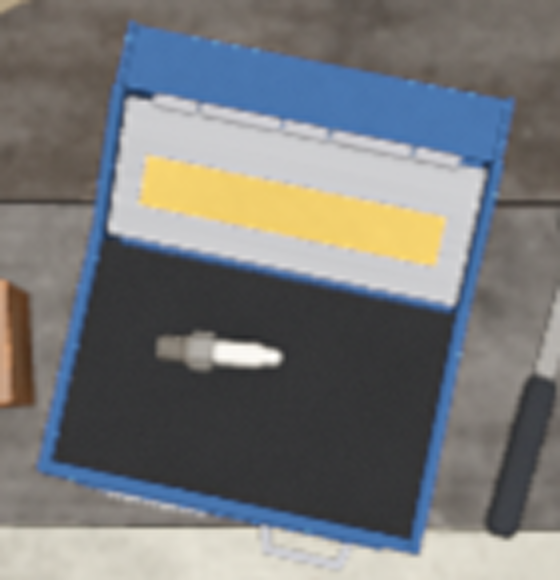

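The crop confirms a white insulator and grey hex, with ends at (156,347) and (282,357) in the crop and the hex towards the left (+y). The tray's far edge runs from (105,243) to (455,312), and the roof's back corners are at (130,22) and (513,100).

```bash
cat >> h.py <<'E'
from scipy.spatial.transform import Rotation as R
from scipy.optimize import least_squares
def back(mtx,o,Rm,uv,z):
    d=Rm@np.array([(uv[0]-mtx[0,2])/mtx[0,0],-(uv[1]-mtx[1,2])/mtx[1,1],-1]); return o+d*(z-o[2])/d[2]
E
python3 - <<'E'
from h import *
d=np.load('pics/top0.npz'); A=(d['mtx'],d['origin'],R.from_euler('xyz',d['attitude']).as_matrix())
f=lambda u,z: back(*A,(u[0]/4+255,u[1]/4+180),z)[:2]
pts=[((130,22),.135,(128,106)),((513,100),.135,(128,-106)),((40,470),.097,(-120,106)),((418,552),.097,(-120,-106)),((105,243),.09,(15,102)),((455,312),.09,(15,-102))]
W=np.array([f(u,z) for u,z,_ in pts]);B=np.array([b for *_,b in pts])/1000
def T(p,B): c,s=np.cos(p[2]),np.sin(p[2]); return B@np.array([[c,s],[-s,c]])+p[:2]
p=least_squares(lambda p:(T(p,B)-W).ravel(),[.55,-.1,0]).x
print(p,(T(p,B)-W)*1000)
for u in((156,347),(282,357),(203,350),(219,352)):
    w=f(u,.1); c,s=np.cos(p[2]),np.sin(p[2]); b=np.array([[c,s],[-s,c]])@(w-p[:2]); print(u,w,b*1000)
E
```

```text
[ 0.49364058 -0.0891268  -0.20078789] [[-0.77608503  0.62750968]
 [-0.19847614 -0.3178913 ]
 [-1.58788064  0.30881875]
 [-1.52302245 -0.36886017]
 [ 3.51569248  2.07197739]
 [ 0.56977178 -2.32155436]]
(156, 347) [ 0.46651847 -0.02480477] [-39.40569996  57.62051193]
(282, 357) [ 0.46144365 -0.09427084] [-30.52414642 -11.46209636]
(203, 350) [ 0.46502303 -0.05076383] [-35.69377871  31.88472514]
(219, 352) [ 0.463977   -0.05959336] [-34.95782063  23.02396254]
```

```bash
cat >> h.py <<'E'
P=np.array([0.49364,-0.08913,-0.20079])
def b2w(b): c,s=np.cos(P[2]),np.sin(P[2]); return np.array([[c,-s],[s,c]])@(np.array(b)/1000)+P[:2]
def w2b(w): c,s=np.cos(P[2]),np.sin(P[2]); return np.array([[c,s],[-s,c]])@(np.array(w)[:2]-P[:2])*1000
E
python3 - <<'E'
from h import *
s=manip.read_state(); p=s['tcp_pos']; t=np.r_[b2w((-46,27.7)),.205]; print(t)
y0=s['tool_rot'][2]; n=16; dy=np.degrees(1.498-y0)/n; print('wz',-dy)
for k in range(n):
    r=R.from_euler('xyz',[np.pi,0,y0+np.radians(dy*k)]); print(np.round(r.inv().apply((t-p)/n)*1000,0).tolist())
E
```

```text
[ 0.45408876 -0.05281211  0.205     ]
wz 4.858697909199865
[-28.0, -34.0, 1.0]
[-31.0, -32.0, 1.0]
[-34.0, -29.0, 1.0]
[-36.0, -26.0, 1.0]
[-38.0, -23.0, 1.0]
[-40.0, -20.0, 1.0]
[-41.0, -16.0, 1.0]
[-42.0, -13.0, 1.0]
[-43.0, -9.0, 1.0]
[-44.0, -5.0, 1.0]
[-44.0, -1.0, 1.0]
[-44.0, 2.0, 1.0]
[-44.0, 6.0, 1.0]
[-43.0, 10.0, 1.0]
[-42.0, 13.0, 1.0]
[-41.0, 17.0, 1.0]
```

Request:
{"fn": "step_arm", "kwargs": {"motion": [[-28,-34,0,0,0,4.86,76],[-31,-32,0,0,0,4.86,76],[-34,-29,0,0,0,4.86,76],[-36,-26,0,0,0,4.86,76],[-38,-23,0,0,0,4.86,76],[-40,-20,0,0,0,4.86,76],[-41,-16,0,0,0,4.86,76],[-42,-13,0,0,0,4.86,76],[-43,-9,0,0,0,4.86,76],[-44,-5,0,0,0,4.86,76],[-44,-1,0,0,0,4.86,76],[-44,2,0,0,0,4.86,76],[-44,6,0,0,0,4.86,76],[-43,10,0,0,0,4.86,76],[-42,13,0,0,0,4.86,76],[-41,17,0,0,0,4.86,76],[0,0,0,0,0,0,76],[0,0,0,0,0,0,76]], "force": 20}}

```text
time_s: 2.35
tcp_pos: [0.4531, -0.0518, 0.2142]
tool_rot: [-3.14, -0.0, 1.498]
force: [-0.3, 0.1, 1.1]
width: 0.0759
gripper_force: 0.0
```

```bash
python3 - <<'E'
from h import *
c=snap('wrist','w1'); print(c['mount'],c['mtx']); s=manip.read_state(); print(s['tcp_pos'],s['tool_rot'],s['width'],s['joints'],w2b(s['tcp_pos']))
E
```

```text
[[-1.18784815e-03  9.62323366e-01  2.71904998e-01  7.59862752e-02]
 [ 9.99998909e-01  9.04289867e-04  1.16815649e-03  7.63374195e-04]
 [ 8.78263351e-04  2.71906089e-01 -9.62323390e-01 -1.70481769e-01]
 [ 0.00000000e+00  0.00000000e+00  0.00000000e+00  1.00000000e+00]] [[399.64878707   0.         322.54555001]
 [  0.         399.64878707 245.26599969]
 [  0.           0.           1.        ]]
[ 0.45309311 -0.05141178  0.21430292] [-3.14066886e+00 -3.17449451e-04  1.49852760e+00] 0.07587189550039375 [-1.16492459e-01  8.66134878e-02  1.97914195e+00  3.13821284e-04
  1.07677416e+00 -4.43728088e-02] [-47.25493483  28.87362238]
```

View pics/w1.png

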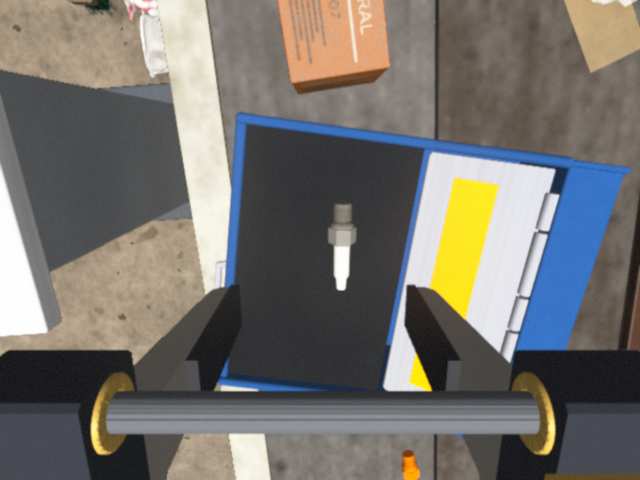

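The wrist view shows the used plug from (343,205), the hex end, to (341,289), almost parallel to the pads. The tray's far edge runs from (424,150) to (386,385), and the front lip's inside from (245,125) to (229,378).

```bash
cat >> h.py <<'E'
def wback(f,uv,z):
    d=np.load(f'pics/{f}.npz'); Rt=R.from_euler('xyz',d['rot']).as_matrix(); M=d['mount']
    return back(d['mtx'],Rt@M[:3,3]+d['tcp'],Rt@M[:3,:3],uv,z)
def tool(f,w):
    d=np.load(f'pics/{f}.npz'); return R.from_euler('xyz',d['rot']).inv().apply(w-d['tcp'])*1000
E
python3 - <<'E'
from h import *
for n,u,z in(('hexend',(343,205),.1),('white',(341,289),.1),('hex',(342,234),.1),('edgeL',(424,150),.09),('edgeR',(386,385),.09),('frontL',(245,125),.09),('frontR',(229,378),.09),('roofbackL',(628,170),.135),('A tip inner',(407,287),.214),('B tip inner',(240,287),.214)):
    w=wback('w1',u,z); print(n,w.round(4),'box',w2b(w).round(1),'tool',tool('w1',w).round(1))
E
```

```text
hexend [ 0.47   -0.0273  0.1   ] box [-35.5  55.9] tool [ 25.7  15.2 114.2]
white [ 0.4645 -0.0919  0.1   ] box [-28.   -8.5] tool [-39.2  14.5 114.2]
hex [ 0.4679 -0.0487  0.1   ] box [-33.3  34.5] tool [  4.1  14.7 114.2]
edgeL [0.5307 0.0064 0.09  ] box [ 17.2 101. ] tool [ 63.7  73.3 124.1]
edgeR [ 0.4974 -0.186   0.09  ] box [ 23.  -94.2] tool [-130.7   54.2  124.1]
frontL [0.4047 0.0331 0.09  ] box [-111.5  102. ] tool [ 81.  -54.3 124.3]
frontR [ 0.3652 -0.1695  0.09  ] box [-109.8 -104.4] tool [-123.9  -78.9  124.2]
roofbackL [ 0.6449 -0.0122  0.135 ] box [132.9 105.5] tool [ 53.5 188.5  79. ]
A tip inner [ 0.4927 -0.0468  0.214 ] box [-9.4 41.3] tool [ 7.9 39.1  0.2]
B tip inner [ 0.4165 -0.0412  0.214 ] box [-85.1  31.6] tool [  7.9 -37.2   0.2]
```

Request:
{"fn": "step_arm", "kwargs": {"motion": [[0,0,35,0,0,0,76],[0,0,35,0,0,0,76],[0,0,25,0,0,0,76],[0,0,12,0,0,0,76],[0,0,6,0,0,0,76],[0,0,4,0,0,0,76],[0,0,2,0,0,0,76],[0,0,0,0,0,0,76]]}}

```text
time_s: 3.4
tcp_pos: [0.454, -0.0521, 0.0959]
tool_rot: [3.141, 0.0, 1.498]
force: [-0.3, -0.3, -0.0]
width: 0.0763
gripper_force: 0.0
```

```bash
python3 - <<'E'
from h import *
c=snap('wrist','w2'); s=manip.read_state(); print(s['tcp_pos'],s['force'],w2b(s['tcp_pos']))
E
```

```text
[ 0.45402197 -0.05216475  0.09593818] [0.50013267 0.00242791 0.53883248] [-46.19455414  28.32103219]
```

View pics/w2.png

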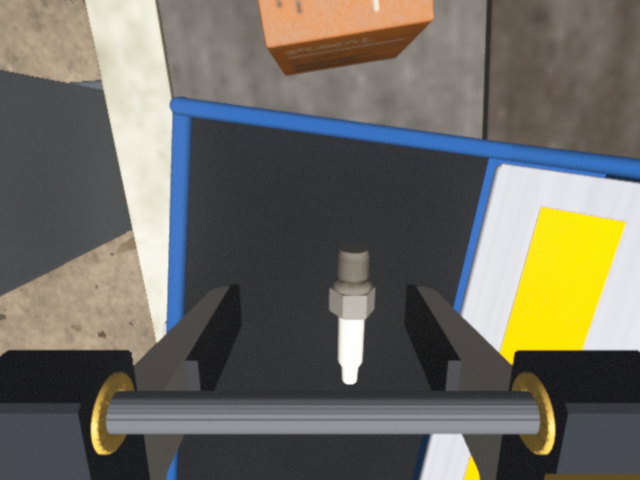

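The fingers straddle the plug, which is untouched: hex end at (354,250), white tip at (349,383). The tray's far edge runs from about (490,160) to (458,305).

```bash
python3 - <<'E'
from h import *
for n,u,z in(('hexend',(354,250),.1),('white',(349,383),.1),('edgeL',(490,160),.09),('edgeR',(458,305),.09),('frontL',(188,120),.09)):
    w=wback('w2',u,z); print(n,'box',w2b(w).round(1),'tool',tool('w2',w).round(1))
E
```

```text
hexend box [-35.5  56.7] tool [26.8 14.2 -4.1]
white box [-28.1  -9.3] tool [-39.6  13.2  -4.1]
edgeL box [ 18.  101.5] tool [64.4 73.   5.9]
edgeR box [19.1 33. ] tool [-3.6 65.4  5.9]
frontL box [-112.1  101.6] tool [ 81.1 -56.1   5.9]
```

Request:
{"fn": "step_arm", "kwargs": {"motion": [[0,0,1.5,0,0,0,91.5],[0,0,0,0,0,0,91.5],[0,4,0,0,0,0,91.5],[0,6,0,0,0,0,91.5],[0,6,0,0,0,0,91.5],[0,6,0,0,0,0,91.5],[0,6,0,0,0,0,91.5],[0,6,0,0,0,0,91.5],[0,5,0,0,0,0,91.5],[0,0,0,0,0,0,91.5]], "force": 20}}

```text
time_s: 4.7
tcp_pos: [0.4932, -0.055, 0.0941]
tool_rot: [3.141, 0.0, 1.498]
force: [0.0, 0.8, 1.6]
width: 0.0913
gripper_force: 0.7
```

```bash
python3 - <<'E'
from h import *
c=snap('wrist','w3'); s=manip.read_state(); print(s['tcp_pos'],s['force'],w2b(s['tcp_pos']),s['width'])
E
```

```text
[ 0.49313284 -0.0549798   0.09419073] [-0.7430005   0.54071427  1.85968294] [-7.30800832 33.3629455 ] 0.0915236347431973
```

View pics/w3.png

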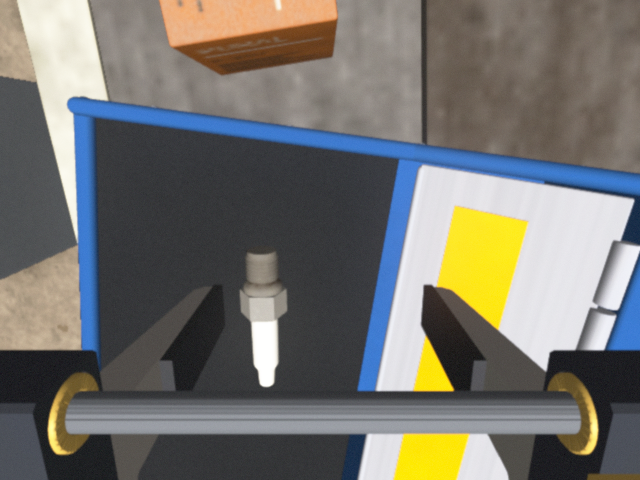

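Request:
{"fn": "step_arm", "kwargs": {"motion": [[0,4,0,0,0,0,91.5],[0,3,0,0,0,0,91.5],[0,2,0,0,0,0,91.5],[0,2,0,0,0,0,91.5],[0,2,0,0,0,0,91.5],[0,2,0,0,0,0,91.5],[0,2,0,0,0,0,91.5],[0,2,0,0,0,0,91.5],[0,2,0,0,0,0,91.5],[0,2,0,0,0,0,91.5],[0,2,0,0,0,0,91.5],[0,2,0,0,0,0,91.5],[0,0,0,0,0,0,91.5]]}}

```text
time_s: 6.38
tcp_pos: [0.5196, -0.0569, 0.094]
tool_rot: [-3.141, -0.0, 1.498]
force: [-3.9, 0.7, -0.5]
width: 0.0915
gripper_force: 2.0
```

```bash
python3 - <<'E'
from h import *
c=snap('wrist','w4'); s=manip.read_state(); print(s['tcp_pos'],s['force'],w2b(s['tcp_pos']),s['width'])
E
```

```text
[ 0.51952542 -0.05687312  0.0940028 ] [-4.14712405  0.62496145 -0.86120226] [18.93194109 36.77150205] 0.09122000515913496
```

View pics/w4.png

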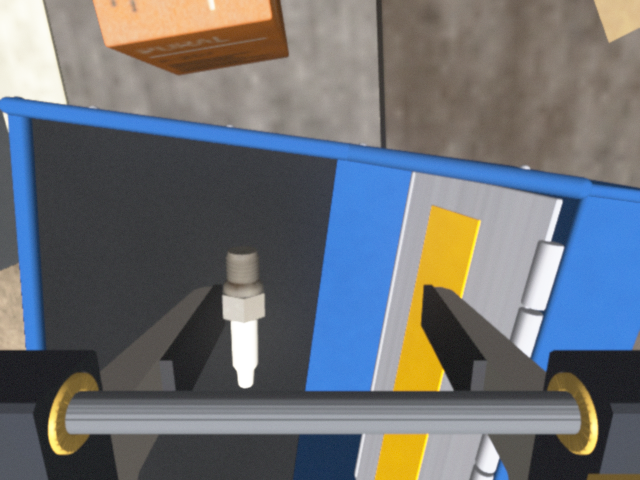

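The flap is wide open (4 N on the finger). The plug rests flat against the rear finger, still on the tray at (243,320). Next I hold the front finger in place and bring the rear finger forward.

Request:
{"fn": "step_arm", "kwargs": {"motion": [[0,2,0,0,0,0,91.5],[0,1.5,0,0,0,0,88.5],[0,1.5,0,0,0,0,85.5],[0,1.5,0,0,0,0,82.5],[0,1.5,0,0,0,0,79.5],[0,1.5,0,0,0,0,76.5],[0,1.5,0,0,0,0,73.5],[0,1.5,0,0,0,0,70.5],[0,1.5,0,0,0,0,67.5],[0,1.5,0,0,0,0,64.5],[0,0,0,0,0,0,64.5]], "force": 20}}

```text
time_s: 7.8
tcp_pos: [0.5352, -0.058, 0.0941]
tool_rot: [3.141, 0.0, 1.498]
force: [-4.3, 0.9, -0.7]
width: 0.0643
gripper_force: 2.1
```

```bash
python3 - <<'E'
from h import *
c=snap('wrist','w5'); s=manip.read_state(); print(s['tcp_pos'],s['force'],w2b(s['tcp_pos']),s['width'])
E
```

```text
[ 0.535098   -0.05805204  0.09406511] [-4.0376528   0.58909977 -0.33107207] [34.42678769 38.722112  ] 0.06446412802309648
```

View pics/w5.png

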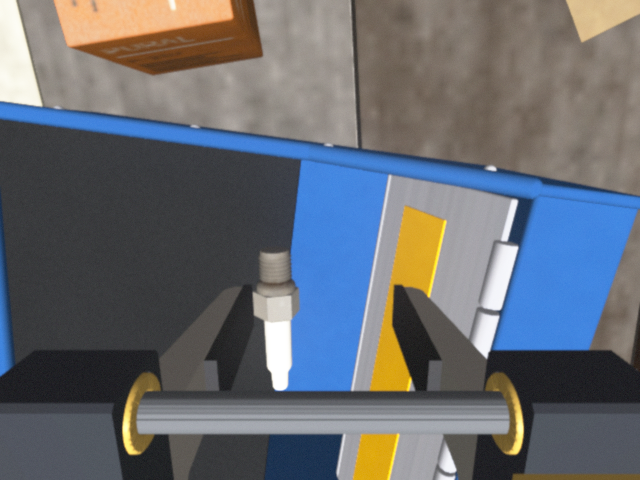

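The plug is now at the tray edge, at (275,310), with its white end already over the mouth. The flap is still held open, so I keep pushing.

Request:
{"fn": "step_arm", "kwargs": {"motion": [[0,1.5,0,0,0,0,61.5],[0,1.5,0,0,0,0,58.5],[0,1.5,0,0,0,0,55.5],[0,1.5,0,0,0,0,52.5],[0,1.5,0,0,0,0,49.5],[0,1,0,0,0,0,47.5],[0,0,0,0,0,0,47.5],[0,0,0,0,0,0,47.5]], "force": 20}}

```text
time_s: 8.85
tcp_pos: [0.5435, -0.0587, 0.0941]
tool_rot: [3.142, -0.0, 1.498]
force: [-4.0, 0.9, 0.5]
width: 0.0474
gripper_force: 2.1
```

```bash
python3 - <<'E'
from h import *
c=snap('wrist','w6'); s=manip.read_state(); print(s['tcp_pos'],s['force'],w2b(s['tcp_pos']),s['width'])
E
```

```text
[ 0.54351533 -0.05865393  0.09409585] [-4.57985287  1.21091835  0.74536374] [42.79504315 39.81109313] 0.04772755808069829
```

View pics/w6.png

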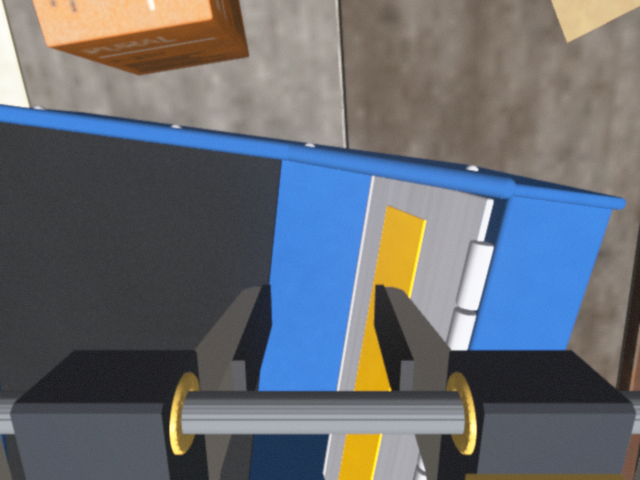

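The plug has disappeared from the tray and mouth between the fingers, so it has dropped in. I draw straight back until the flap shuts, then lift.

Request:
{"fn": "step_arm", "kwargs": {"motion": [[0,-5,0,0,0,0,47.5],[0,-6,0,0,0,0,47.5],[0,-6,0,0,0,0,47.5],[0,-6,0,0,0,0,47.5],[0,-6,0,0,0,0,47.5],[0,-6,0,0,0,0,47.5],[0,-6,0,0,0,0,47.5],[0,-6,0,0,0,0,47.5],[0,-6,0,0,0,0,47.5],[0,-6,0,0,0,0,47.5],[0,-6,0,0,0,0,47.5],[0,-6,0,0,0,0,47.5],[0,-6,0,0,0,0,47.5],[0,-4,0,0,0,0,47.5],[0,0,-10,0,0,0,47.5],[0,0,-30,0,0,0,47.5],[0,0,-40,0,0,0,47.5],[0,0,-40,0,0,0,47.5],[0,0,-20,0,0,0,47.5],[0,0,0,0,0,0,47.5]]}}

```text
time_s: 11.4
tcp_pos: [0.464, -0.0529, 0.2361]
tool_rot: [3.138, 0.0, 1.498]
force: [-0.1, -0.5, 0.6]
width: 0.0472
gripper_force: 0.0
```

```bash
python3 - <<'E'
from h import *
c=snap('wrist','w7'); t=snap('top','top7'); 
s=manip.read_state(); print(s['tcp_pos'],s['force'],s['width'],s['time_s'])
a=cv2.imread('pics/w7.png'); b=cv2.imread('pics/top7.png')[170:330,170:510]
cv2.imwrite('pics/fin.png',np.vstack([cv2.resize(a,(400,300)),cv2.resize(b,(400,188))]))
E
```

```text
[ 0.46249301 -0.05269622  0.23377092] [-0.2062699   0.72663585  0.30244227] 0.047354200848181524 11.5
```

View pics/fin.png

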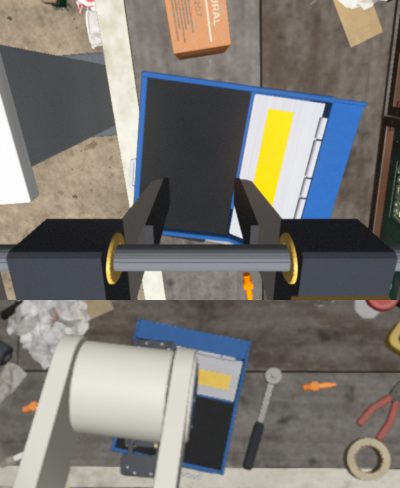

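The tray is empty, the flap is shut with its edge at about (245,170), the other things haven't moved, and the gripper is clear at z 0.235.

```bash
python3 -c "
from workcell import manip; print(manip.job_done())"
```

```text
the job is handed in; nothing more can be done
None
```

The used plug was pushed over the tray edge into the scrap box while the other finger held the flap open; the flap then sprang shut, nothing else in view had moved, and the job was handed in at 11.5 s.

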